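Turn out two lidded moulds and stack them on the chilling board

ROBOT

A 6-joint arm with a two-finger parallel gripper is mounted at the origin on the work surface. World frame = base frame: x ahead of the robot, y to its left, z up, the work surface at z = 0. Lengths are in m, angles in rad, forces in N, time in s.
With the tool pointing down it reaches from about 0.275 to 1 m from the base axis. Payload 8.4 kg.
Tool frame: the origin (TCP) lies on the centre line of the jaws, within the pads' length; the fingertips stand 17 mm ahead of it and the grasp point (between the pads) lies 2 mm behind it (bot.tcp_to_tips is the y of the fingertips in the tool frame, in m); y points along the fingers, z is the direction in which the jaws open and shut, and the axes are right-handed (so a half turn about y gives the same grasp; the last joint's range is limited). The gripper opens to 85 mm and grips with 20 to 120 N. Pads are 22 mm wide; open, the fingers measure 114 mm over their backs; the gripper's body (76 mm by 85 mm) begins 54 mm behind the grasp point. The pads swing forward as they close: fully open they stand 13 mm farther back than shut.
Start: joints at [-0.002, 0.353, 1.633, -0, 1.155, -0.002], TCP at [0.625, -0, 0.248] pointing down, gripper open.
Joint ranges: [-2.63, 2.63], [-0.92, 2.1], [0.06, 2.66], [-1.3, 4.44], [0, 2.69], [-3.02, 3.02]. Speed limits (rad/s): [2.22, 2.22, 2.79, 3.14, 3.14, 3.14].

INTERFACE

Orientations are given as a unit quaternion [x, y, z, w].
In Python, from workcell import bot, hand, kinematics, get_obs, vision, hand_in gives the robot as it stands. The module is installed in compiled form; this text tells all that it offers. Calls block until the motion is done:
- bot.reach(position, orientation): joint-space move of the TCP to a pose.
- bot.servo_line(position, ori=None, velocity=0.15): straight line of the TCP; ori=None keeps the orientation; velocity is the mean speed in m/s.
- bot.goto_joints(angles): joint-space move.
- hand.move_gripper(opening, strength=None): finger opening in m; strength is the grip in N (None keeps the last); returns when the fingers have stopped.
- bot.dwell(seconds).
- kinematics.solve_ik(position, orientation): joint angles nearest the present ones, or None.
- get_obs(): the state.
- vision.read_camera(name): name is "scene" or "side" or "wrist"; returns a dict with "frame" (420x560x3 uint8, red, green, blue), "intrinsics" (3x3 intrinsics, pixels), "dist" ([k1, k2, p1, p2, k3] as OpenCV has them; the pictures are not rectified), "view" (4x4, takes a point from world to camera coordinates). Camera axes: x right, y down, z forward; pixel columns grow to the right and rows downward; lengths in m; the calibration is good to about 2 mm. A picture is of the moment at which its call begins. There is no depth.
A pose or a line that the arm cannot do raises bot.IKError and nothing moves.
- hand_in(): hands the job in, once; it reports no verdict.
The state is a dict: "time_s": time; "joint_pos": joint angles; "joint_vel": joint speeds; "joint_efforts": joint torques, N m; "position": TCP position; "orientation": TCP orientation; "wrist_force": force on the tool from outside, world axes, zero at the start; "ft_torque": the same for the moment, N m; "gripper_width": finger opening in m.
Only numpy, scipy, OpenCV 4.12 (cv2) and the standard library are available. Lean on these libraries where they do the work, as an engineer would, in place of code of your own. Each camera call takes 0.05 s, during which the arm holds its last target. There are 200 camera calls.

TASK

Turn both lidded moulds completely upside down, never letting a lid come off, so that each stands on its closed lid. Set the yellow-lidded one down first, squarely inside the pale rectangle on the slate board, then stack the green-lidded one, also upside down, squarely on top of it. Let go of both and leave the bowl, jar and spoon where they are.

Things in the scene. Friction and masses are not known exactly. Their poses are not given: they have to be found in the camera images.
- mould_yellow: steel tray mould with a yellow lid: 50 mm wide (x), 64 long (y), 24 high, walls 4, 150 g. Origin: centre of underside; +z to its open mouth. Lid on: a plain box 50 x 64 x 48, seam at mid-height; held on one side of the seam only, the other part can slide off. Starts lid up on the table, length within 0.35 rad of world y. Closed, it also stands on either 50 x 48 end. Upside down its z points down
- lid_yellow: thick flat-topped metal lid with a yellow band round its sides and a yellow frame on its top, 50 x 64 mm and 24 mm high, sides flush with the mould's, 90 g nominal. It only rests in the mould: a plug 39 x 53 mm reaches 15 mm down into the mouth with about 1.5 mm play all round; no catch. Origin: centre of the face that sits on the mould's rim (24 mm above the mould's underside); +z points to its flat top
- mould_green: steel tray mould with a green lid: 50 mm wide (x), 64 long (y), 24 high, walls 4, 150 g. Origin: centre of underside; +z to its open mouth. Lid on: a plain box 50 x 64 x 48, seam at mid-height; held on one side of the seam only, the other part can slide off. Starts lid up on the table, length within 0.35 rad of world y. Closed, it also stands on either 50 x 48 end. Upside down its z points down
- lid_green: thick flat-topped metal lid with a green band round its sides and a green frame on its top, 50 x 64 mm and 24 mm high, sides flush with the mould's, 90 g nominal. It only rests in the mould: a plug 39 x 53 mm reaches 15 mm down into the mouth with about 1.5 mm play all round; no catch. Origin: centre of the face that sits on the mould's rim (24 mm above the mould's underside); +z points to its flat top
- rim_yellow (a point): centre of the yellow-lidded mould's mouth, level with its rim
- seat_yellow (a point): centre of the yellow lid's seating face; coincides with rim_yellow while the lid is on
- rim_green (a point): centre of the green-lidded mould's mouth, level with its rim
- seat_green (a point): centre of the green lid's seating face; coincides with rim_green while the lid is on
- board: dark slate board fixed to the table, 170 mm (x) by 190 mm (y), 12 mm thick, no raised edge. Origin: centre of its underside. The pale painted rectangle, 74 mm (x) by 88 mm (y), lies flat on its top about the centre; a mould fits in it with its length along the board's y, either way round
- bowl: bystander: loose open steel bowl, 150 mm across, 70 mm high; origin centre of its underside
- jar: bystander: loose amber jar with a black cap, 64 mm across, 100 mm high; origin centre of its underside
- spoon: bystander: loose wooden spoon, 200 mm long, lying on the table; origin on its underside near mid-length
Mind the look-alikes: they are no part of the job. What is shaped like the lid_yellow but black or orange is not meant.

How it is judged:
On the way:
1. the yellow-lidded mould stands upside down on its closed lid inside the rectangle on the board, let go (angle between each of mould_yellow, lid_yellow's own z axis and vertical above 3.04 rad and distance between rim_yellow and seat_yellow below 0.006 m and z of mould_yellow in the frame of board between 0.055 and 0.065 m and linear speed of mould_yellow below 0.02 m/s and contact force between the fingers and mould_yellow below 0.05 N and contact force between the fingers and lid_yellow below 0.05 N and horizontal distance between mould_yellow and board below 0.018 m and angle between the y axis of mould_yellow and the y axis of board, either way round below 0.26 rad), for 0.2 s.
At the end, for the whole second after the job is handed in: Both moulds upside down (0.1 rad) on closed lids (within 6 mm), at rest, released: yellow flat on the board within 18 mm of the rectangle's centre, green flat on top of it (heights within 5 mm), centred within 15 mm; lengths parallel to rectangle and to each other within 0.26 rad (all of step 1 and angle between each of mould_green, lid_green's own z axis and vertical above 3.04 rad and distance between rim_green and seat_green below 0.006 m and z of mould_green in the frame of board between 0.103 and 0.113 m and linear speed of mould_green below 0.02 m/s and contact force between the fingers and mould_green below 0.05 N and contact force between the fingers and lid_green below 0.05 N and horizontal distance between mould_green and mould_yellow below 0.015 m and angle between the y axis of mould_green and the y axis of mould_yellow, either way round below 0.26 rad); the robot touches nothing.
It fails at once if the yellow lid comes off its mould (parted by more than 10 mm) (distance between rim_yellow and seat_yellow above 0.01 m).
It fails at once if the green lid comes off its mould (parted by more than 10 mm) (distance between rim_green and seat_green above 0.01 m).
It fails at once if the bowl is shifted by more than 30 mm (distance of bowl from where it was at the start of the episode above 0.03 m).
It fails at once if the jar is shifted by more than 30 mm (distance of jar from where it was at the start of the episode above 0.03 m).
It fails at once if the spoon is shifted by more than 30 mm (distance of spoon from where it was at the start of the episode above 0.03 m).
It also fails if it takes over 72 s, if anything falls off the work surface, if the arm or the gripper's body presses on something with over 40 N, if the wrist force passes 120 N, or if a joint passes its speed limit or range.

## Working session

There is one attempt and no reset: what is moved stays moved. The work goes in short steps, each a Python script; the robot and the scene stay as the last script left them, time stands still between calls to the robot, and variables do not carry over. Pictures are saved under pics/ and viewed, about 8 in all and at most 12, crops included, and the job is handed in when it is done.

```bash
mkdir -p pics; python3 - <<'E'
from workcell import bot,hand,kinematics,get_obs,vision
import cv2,numpy as np
o=get_obs();print(o)
for n in ["scene","side"]:
    r=vision.read_camera(n);cv2.imwrite(f"pics/{n}0.png",cv2.cvtColor(r["frame"],cv2.COLOR_RGB2BGR))
    V=r["view"];print(n,r["intrinsics"],r["dist"],-V[:3,:3].T@V[:3,3],V[2,:3])
E
```

```text
{'time_s': 0.0, 'joint_pos': array([-2.41174573e-03,  3.53674468e-01,  1.63414241e+00, -2.10582520e-05,
        1.15521817e+00, -2.39097653e-03]), 'joint_vel': array([ 0.00145466, -0.00064633, -0.00256794, -0.00223469,  0.00161784,
       -0.00026534]), 'joint_efforts': array([-2.03471049e-03, -6.05236173e+01, -3.42063046e+01, -2.62302356e-04,
        9.48130677e-03,  3.61521288e-06]), 'position': array([ 6.24535487e-01, -1.24942555e-05,  2.47541698e-01]), 'orientation': array([ 0.50036136, -0.50035959,  0.49964627, -0.49963225]), 'wrist_force': array([-0.38567817,  0.41126478, -0.46271421]), 'ft_torque': array([-0.01245655, -0.03469943,  0.00132178]), 'gripper_width': 0.08543767965955909}
scene [[438.3756722    0.         280.32110048]
 [  0.         438.3756722  210.20629111]
 [  0.           0.           1.        ]] [-0.00933628  0.          0.          0.          0.        ] [1.26033156 0.22394179 0.60641686] [-0.75228009 -0.25642686 -0.60689368]
side [[532.92767614   0.         274.63664417]
 [  0.         532.92767614 209.33108847]
 [  0.           0.           1.        ]] [-0.19624341  0.          0.          0.          0.        ] [ 0.35769542 -0.89588921  0.60720865] [ 0.19517359  0.83504264 -0.5144036 ]
```

```bash
ls .
```

```text
pics
```

View pics/scene0.png

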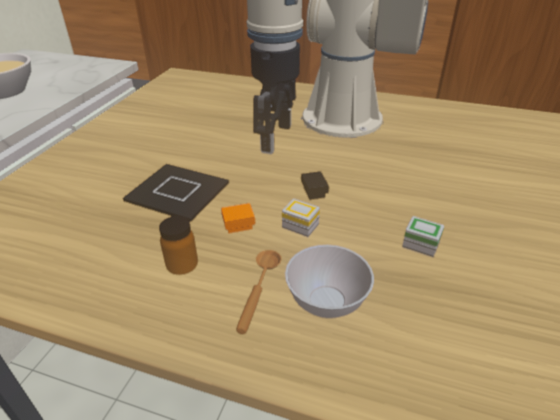

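View pics/side0.png

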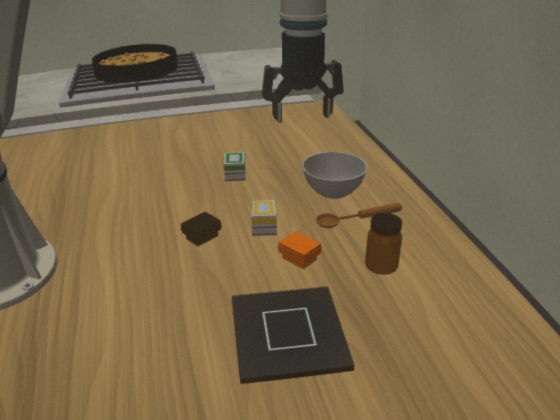

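Scene: the yellow-lidded mould is at (301,216) and the green one at (424,234). The orange (238,217) and black (315,185) blocks are decoys without a steel mould beneath. The board is at (178,190), with the jar, spoon and bowl nearer the camera. Next I localise by colour and confirm in a crop.

```bash
cat > h.py <<'E'
from workcell import bot,hand,kinematics,get_obs,vision,hand_in
import cv2,numpy as np
from scipy.spatial.transform import Rotation as R
def cast(r,px,z):
    p=cv2.undistortPoints(np.float64(px).reshape(-1,1,2),r["intrinsics"],r["dist"]).reshape(-1,2)
    V=r["view"];d=np.c_[p,np.ones(len(p))]@V[:3,:3];c=-V[:3,:3].T@V[:3,3]
    return c+d*((z-c[2])/d[:,2])[:,None]
def project(r,P):
    V=r["view"];return cv2.projectPoints(np.float64(P).reshape(-1,1,3),cv2.Rodrigues(V[:3,:3])[0],V[:3,3],r["intrinsics"],r["dist"])[0].reshape(-1,2)
def mask(r,c):
    h=cv2.cvtColor(r["frame"],cv2.COLOR_RGB2HSV)
    return cv2.inRange(h,*{"yellow":((20,150,130),(32,255,255)),"green":((45,100,40),(85,255,255)),"orange":((3,230,150),(14,255,255)),
      "white":((0,0,140),(180,45,255))}[c])
def blobs(m,lo,hi):
    n,l,s,c=cv2.connectedComponentsWithStats(m)
    return [(l==i) for i in range(1,n) if lo<s[i,4]<hi]
def rect(P):  # world points -> centre, long-side yaw vs +y, sizes
    (c,s,a)=cv2.minAreaRect(np.float32(P[:,:2]*1000)); b=cv2.boxPoints((c,s,a))
    e=[b[1]-b[0],b[2]-b[1]];l=max(e,key=np.linalg.norm);l=l*np.sign(l[1])
    return np.array(c)/1000,np.arctan2(-l[0],l[1]),np.sort(s)
E
python3 - <<'E'
from h import *
big=[]
for n in ["scene","side"]:
    r=vision.read_camera(n)
    for c,z in [("yellow",.048),("green",.048),("white",.012)]:
        for b in blobs(mask(r,c),15,2500):
            ys,xs=np.nonzero(b);
            P=cast(r,np.c_[xs,ys],z);q=rect(P)
            if xs.max()-xs.min()<90 and q[0][0]<.9 and q[0][0]>.2 and abs(q[0][1])<.6: print(n,c,len(xs),xs.mean().round(),ys.mean().round(),*[np.round(v,3) for v in q])
    f=r["frame"]
    w=f[165:265,205:455] if n=="scene" else f[140:270,170:420]
    big.append(cv2.resize(w,(750,w.shape[0]*3) if n=="scene" else (560,291),interpolation=cv2.INTER_CUBIC))
    for nm,px,z in dict(scene=[("bowl",(329,283),.035),("jarbase",(180,262),0),("jarcap",(176,226),.1),("spoon",(268,259),0),("spoonend",(242,328),0),("black",(315,185),.02),("orange",(238,217),.02)],side=[("bowl",(334,178),.035),("jarcap",(386,223),.1),("spoon",(327,221),0),("spoonend",(400,209),0),("black",(201,228),.02),("orange",(300,248),.02)])[n]: print(n,nm,cast(r,[px],z)[0].round(3))
a=np.zeros((600,750,3),np.uint8);a[:300]=big[0];a[300:591,:560]=big[1]
cv2.imwrite("pics/crop1.png",a[...,::-1])
E
```

```text
scene yellow 23 290.0 206.0 [0.544 0.003] -1.53 [ 9.945 33.798]
scene yellow 27 309.0 212.0 [0.554 0.046] 1.149 [12.921 35.394]
scene yellow 100 299.0 219.0 [0.582 0.038] 0.403 [37.609 77.706]
scene green 19 413.0 224.0 [0.527 0.256] 1.493 [ 4.743 30.623]
scene green 19 436.0 230.0 [0.535 0.301] 1.351 [ 4.233 29.581]
scene green 61 421.0 239.0 [0.571 0.274] -0.187 [ 5.904 56.737]
scene white 18 195.0 188.0 [ 0.503 -0.249] 1.563 [ 4.329 36.453]
scene white 137 301.0 212.0 [0.506 0.015] -0.182 [56.215 69.967]
scene white 112 301.0 208.0 [0.502 0.014] -0.262 [23.974 38.162]
scene white 226 425.0 229.0 [0.486 0.283] -0.183 [55.519 69.246]
scene white 55 313.0 226.0 [0.553 0.056] 1.372 [12.958 50.493]
scene white 160 425.0 227.0 [0.484 0.283] -0.184 [27.458 41.54 ]
scene bowl [0.726 0.131 0.035]
scene jarbase [ 0.73  -0.168  0.   ]
scene jarcap [ 0.736 -0.156  0.1  ]
scene spoon [ 0.668 -0.005  0.   ]
scene spoonend [0.839 0.01  0.   ]
scene black [0.414 0.023 0.02 ]
scene orange [ 0.585 -0.103  0.02 ]
side yellow 103 264.0 207.0 [0.551 0.027] -0.259 [38.522 48.607]
side green 18 240.0 157.0 [0.548 0.277] -0.236 [ 4.569 45.933]
side green 16 228.0 158.0 [0.517 0.283] -0.162 [ 2.489 40.556]
side green 30 236.0 167.0 [0.528 0.222] 1.291 [15.862 33.177]
side white 55 234.0 158.0 [0.544 0.354] -0.273 [24.067 30.584]
side white 38 255.0 210.0 [0.54  0.084] 0.19 [23.38 67.54]
side white 26 274.0 207.0 [0.585 0.081] -0.128 [ 6.648 60.869]
side white 95 263.0 207.0 [0.561 0.087] -0.229 [22.115 34.83 ]
side white 26 307.0 315.0 [ 0.554 -0.274] 0.077 [ 8.528 46.04 ]
side white 31 267.0 337.0 [ 0.48  -0.301] -0.019 [ 5.637 59.996]
side bowl [0.741 0.133 0.035]
side jarcap [ 0.73  -0.171  0.1  ]
side spoon [0.684 0.013 0.   ]
side spoonend [0.857 0.017 0.   ]
side black [0.418 0.025 0.02 ]
side orange [ 0.593 -0.095  0.02 ]
```

View pics/crop1.png

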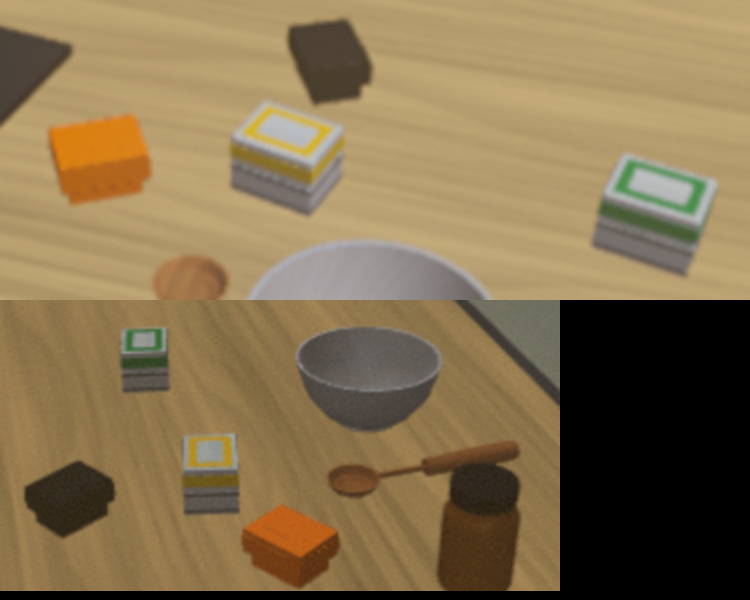

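The crop confirms both targets: silver lids with yellow and green frames on steel moulds. The black and orange blocks are plain decoys. My plan is two 90° turns per mould about its width axis. The pads grip across the seam with the tool tilted about ±45°, and I regrasp with the mould standing on its end. Next I check reachability.

```bash
cat >> h.py <<'E'
def pose(c,yaw,phi,flip,h=0.):
    """tool pose gripping at point c (grasp point), jaws along box x, tool leaning phi in box y"""
    y=np.array([0,np.sin(phi),-np.cos(phi)]);z=np.array([1.,0,0])*(-1 if flip else 1)
    M=R.from_euler('z',yaw).as_matrix()@np.c_[np.cross(y,z),y,z]
    return np.array(c)+M[:,1]*(.002+h),R.from_matrix(M).as_quat()
E
python3 - <<'E'
from h import *
L={"Y":((.55,.03,.03),-.23),"G":((.532,.28,.03),-.23),"Bend":((.52,-.28,.05),0),"Gend":((.532,.28,.04),-.1),"Bd":((.52,-.28,.04),0),"Stk":((.52,-.28,.09),0)}
for k,(c,yw) in L.items():
  for fl in (0,1):
    out=[]
    for d in range(-75,76,15):
        q=kinematics.solve_ik(*pose(c,yw,np.radians(d),fl))
        out.append(f"{d}:"+("--" if q is None else ",".join(f"{v:.1f}" for v in q)))
    print(k,fl," | ".join(out))
E
```

```text
Y 0 -75:0.5,1.1,1.5,-0.8,1.7,1.2 | -60:0.5,0.9,1.6,-0.7,1.5,1.1 | -45:0.4,0.8,1.7,-0.7,1.2,1.0 | -30:0.3,0.7,1.8,-0.5,1.0,0.9 | -15:0.2,0.6,1.9,-0.3,0.8,0.7 | 0:0.1,0.5,1.9,0.0,0.7,0.3 | 15:-0.1,0.5,2.0,0.4,0.6,-0.2 | 30:-0.2,0.6,2.0,0.8,0.7,-0.7 | 45:-0.4,0.7,2.0,1.0,0.9,-1.0 | 60:-0.5,0.8,1.9,1.2,1.2,-1.2 | 75:-0.5,1.0,1.9,1.2,1.4,-1.3
Y 1 -75:0.5,1.1,1.5,-0.8,1.7,-2.0 | -60:0.5,0.9,1.6,-0.7,1.5,-2.0 | -45:0.4,0.8,1.7,-0.7,1.2,-2.1 | -30:0.3,0.7,1.8,-0.5,1.0,-2.2 | -15:0.2,0.6,1.9,-0.3,0.8,-2.5 | 0:0.1,0.5,1.9,-0.0,0.7,-2.9 | 15:-0.1,0.5,2.0,0.4,0.6,2.9 | 30:-0.2,0.6,2.0,0.8,0.7,2.4 | 45:-0.4,0.7,2.0,1.0,0.9,2.1 | 60:-0.5,0.8,1.9,1.2,1.2,2.0 | 75:-0.5,1.0,1.9,1.2,1.4,1.8
G 0 -75:0.8,1.2,1.2,-0.6,2.0,1.1 | -60:0.7,1.1,1.3,-0.5,1.7,1.1 | -45:0.7,0.9,1.4,-0.4,1.5,1.1 | -30:0.7,0.8,1.6,-0.3,1.2,1.1 | -15:0.6,0.7,1.7,-0.2,1.0,0.9 | 0:0.5,0.6,1.8,0.0,0.7,0.7 | 15:0.4,0.6,1.9,0.4,0.5,0.2 | 30:0.2,0.6,2.0,1.1,0.5,-0.5 | 45:0.1,0.7,2.1,1.5,0.7,-1.0 | 60:0.0,0.8,2.1,1.7,1.0,-1.3 | 75:-0.1,1.0,2.1,1.7,1.3,-1.5
G 1 -75:0.8,1.2,1.2,-0.6,2.0,-2.0 | -60:0.7,1.1,1.3,-0.5,1.7,-2.0 | -45:0.7,0.9,1.4
[... 1961 characters left out ...]
 30:-0.7,0.7,1.6,0.4,1.2,2.2 | 45:-0.8,0.9,1.5,0.5,1.4,2.1 | 60:-0.8,1.0,1.4,0.6,1.6,2.0 | 75:-0.9,1.1,1.3,0.7,1.8,2.0
Stk 0 -75:-- | -60:-- | -45:-0.1,0.6,2.0,-1.2,0.9,0.8 | -30:-0.2,0.5,2.0,-0.8,0.7,0.4 | -15:-0.4,0.5,1.9,-0.4,0.7,-0.1 | 0:-0.5,0.5,1.8,-0.0,0.8,-0.5 | 15:-0.6,0.6,1.7,0.3,1.0,-0.8 | 30:-0.7,0.7,1.6,0.4,1.2,-0.9 | 45:-0.8,0.8,1.5,0.5,1.5,-1.0 | 60:-0.8,0.9,1.4,0.6,1.7,-1.1 | 75:-0.9,1.1,1.3,0.7,1.9,-1.1
Stk 1 -75:-- | -60:-- | -45:-0.1,0.6,2.0,-1.2,0.9,-2.3 | -30:-0.2,0.5,2.0,-0.8,0.7,-2.7 | -15:-- | 0:-0.5,0.5,1.8,-0.0,0.8,2.6 | 15:-0.6,0.6,1.7,0.3,1.0,2.4 | 30:-0.7,0.7,1.6,0.4,1.2,2.2 | 45:-0.8,0.8,1.5,0.5,1.5,2.1 | 60:-0.8,0.9,1.4,0.6,1.7,2.1 | 75:-0.9,1.1,1.3,0.7,1.9,2.1
```

```bash
python3 - <<'E'
from h import *
ims=[]
for nm,p in [("board",(.50,-.27,.26)),("yellow",(.53,.03,.26)),("green",(.51,.27,.26))]:
    bot.reach(*pose(p,0,0,0)); r=vision.read_camera("wrist"); np.save(f"w_{nm}.npy",r,allow_pickle=True); ims.append(r["frame"])
    print(nm,get_obs()["time_s"])
    V=r["view"];print((-V[:3,:3].T@V[:3,3]).round(3),V[2,:3].round(2))
    c="white" if nm=="board" else nm
    for b in blobs(mask(r,c),150,9000):
        ys,xs=np.nonzero(b);print(c,len(xs),int(xs.mean()),int(ys.mean()),*[np.round(v,3) for v in rect(cast(r,np.c_[xs,ys],.012 if nm=="board" else .048))])
cv2.imwrite("pics/w1.png",cv2.resize(np.hstack(ims),(798,200),interpolation=cv2.INTER_AREA)[...,::-1])
E
```

```text
board 1.3917
[ 0.501 -0.203  0.383] [-0.   -0.27 -0.96]
white 921 298 191 [ 0.518 -0.293] -0.11 [74.536 88.135]
yellow 2.6
[0.531 0.096 0.383] [-0.   -0.27 -0.96]
yellow 1271 302 181 [0.551 0.025] -0.211 [38.991 53.443]
green 3.6
[0.511 0.335 0.382] [-0.   -0.27 -0.96]
green 1327 305 166 [0.533 0.278] -0.184 [39.102 53.489]
```

View pics/w1.png

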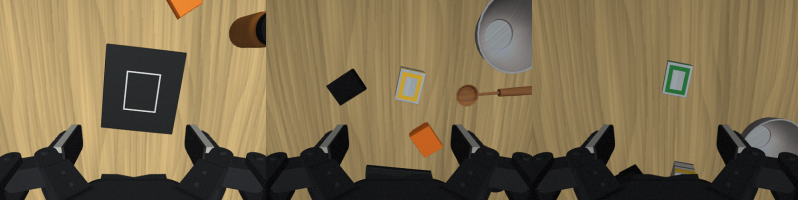

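The wrist views show all three cleanly: board centre (0.518,-0.293) yaw -0.11, yellow (0.551,0.025) yaw -0.21, green (0.533,0.278) yaw -0.18. Sizes match the drawings. I'll do the first quarter turn of yellow in place.

```bash
cat >> h.py <<'E'
BOARD=((.518,-.293),-.11); POS=dict(yellow=((.551,.025),-.211),green=((.533,.278),-.184))
A=np.pi/4; H=-.003
def P(xy,z,yaw,phi,back=0,up=0): # box centre at xy,z
    p,q=pose((*xy,z),yaw,phi,0,H-back); return p+[0,0,up],q
def st(t):
    o=get_obs();print(t,"t=%.1f w=%.4f F=%s"%(o["time_s"],o["gripper_width"],o["wrist_force"].round(1)),flush=True)
def grab(xy,z,yaw,phi):
    bot.reach(*P(xy,z,yaw,phi,.09)); bot.servo_line(P(xy,z,yaw,phi)[0],velocity=.12)
    st("at"); hand.move_gripper(.04,100); st("gripped")
def turn_and_place(src,zs,ys,f0,dst,zd,yd,f1,up=.09):
    bot.servo_line(P(src,zs,ys,f0,0,up)[0],velocity=.15)
    m=(f0+f1)/2
    bot.reach(*P(src,zs,ys,m,0,up)); bot.reach(*P(src,max(zs,zd),ys,f1,0,up)); st("turned")
    if np.hypot(*np.subtract(src,dst))>.01: bot.reach(*P(dst,zd,yd,f1,0,up))
    bot.servo_line(P(dst,zd,yd,f1,0,.012)[0],velocity=.15)
    bot.servo_line(P(dst,zd,yd,f1,0,.001)[0],velocity=.03); st("down")
def release(xy,z,yaw,phi):
    hand.move_gripper(.085); st("open")
    bot.servo_line(P(xy,z,yaw,phi,.1)[0],velocity=.15); st("away")
def pic(n,name,win=None,s=1):
    f=vision.read_camera(n)["frame"]
    if win: f=f[win[0]:win[1],win[2]:win[3]]
    cv2.imwrite(f"pics/{name}.png",cv2.resize(f,None,fx=s,fy=s,interpolation=cv2.INTER_CUBIC)[...,::-1])
E
python3 - <<'E'
from h import *
xy,yw=POS["yellow"]
bot.reach(*P(xy,.15,yw,0))
grab(xy,.024,yw,-A)
turn_and_place(xy,.024,yw,-A,xy,.032,yw,A)
pic("side","s1",(120,300,160,400),3)
E
```

```text
at t=6.3 w=0.0851 F=[ 0.2 -0.   0.2]
gripped t=6.7 w=0.0492 F=[-1.7  3.3  6.4]
turned t=9.2 w=0.0497 F=[ 0.3  0.2 -2.4]
down t=10.3 w=0.0493 F=[ 0.7 -0.7 -3.4]
```

View pics/s1.png

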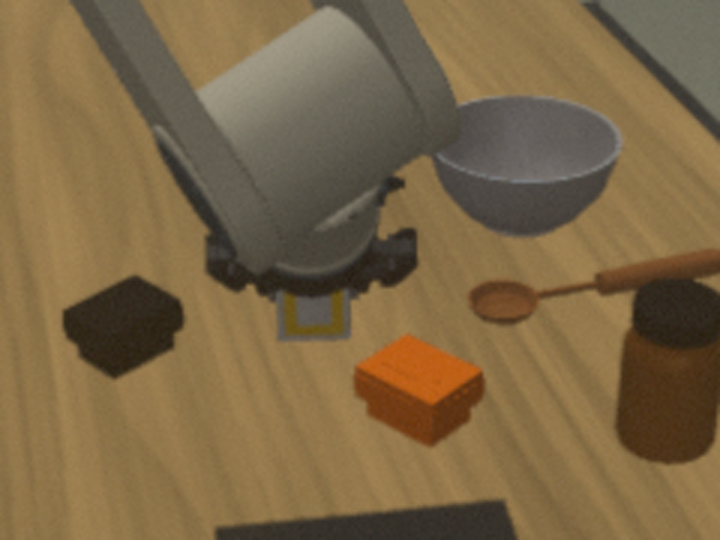

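The yellow mould is held standing on its end, lid closed, its frame facing the camera at (313,312) in the crop. I'll release, regrasp at -45° and place it on the board.

```bash
python3 - <<'E'
from h import *
xy,yw=POS["yellow"]; b,by=BOARD
release(xy,.032,yw,A)
pic("side","s2",(120,300,160,400),3)
bot.reach(*P(xy,.16,yw,0))
grab(xy,.032,yw,-A)
turn_and_place(xy,.032,yw,-A,b,.036,by,A)
pic("side","s3",(220,400,160,400),3)
a=cv2.imread("pics/s2.png");c=cv2.imread("pics/s3.png")
cv2.imwrite("pics/s23.png",np.hstack([cv2.resize(v,(400,300)) for v in (a,c)]))
E
```

```text
open t=10.8 w=0.0850 F=[ 0.4 -0.3 -0.3]
away t=11.7 w=0.0850 F=[0.8 0.5 0.3]
at t=14.4 w=0.0851 F=[-0.3  0.1  0.3]
gripped t=14.8 w=0.0489 F=[-0.1  3.4  5.9]
turned t=17.3 w=0.0490 F=[ 0.9 -0.1 -2.3]
down t=19.7 w=0.0488 F=[ 0.6 -1.5  1. ]
```

View pics/s23.png

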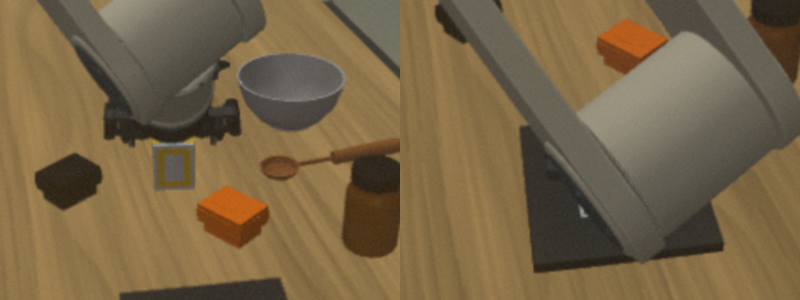

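The left crop shows it stood freely on its end after release. On the right it is down on the board, hidden by the wrist. I'll release it and measure from above.

```bash
python3 - <<'E'
from h import *
b,by=BOARD
release(b,.036,by,A)
bot.reach(*pose((.50,-.27,.26),0,0,0)); st("over")
r=vision.read_camera("wrist");f=r["frame"]
np.save("w_b2.npy",r,allow_pickle=True)
a=cv2.resize(f[100:280,200:400],None,fx=2,fy=2,interpolation=cv2.INTER_CUBIC)
s=vision.read_camera("side")["frame"][260:400,200:380];s=cv2.resize(s,(463,360))
cv2.imwrite("pics/b2.png",np.hstack([a,s[:,:400]])[...,::-1])
E
```

```text
open t=20.2 w=0.0850 F=[0.7 0.3 0.4]
away t=21.0 w=0.0846 F=[ 0.7 -0.  -0.1]
over t=21.7 w=0.0854 F=[-0.5 -0.3 -0.8]
```

View pics/b2.png

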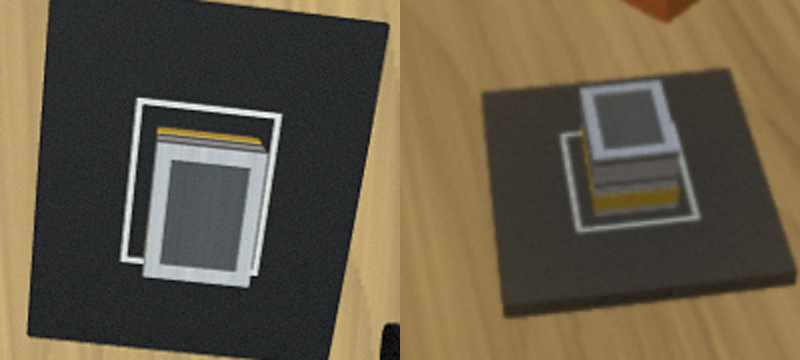

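The yellow mould stands upside down on its closed lid inside the rectangle, with the yellow band at the bottom. I'll measure its top from the corner pixels, then do green's first quarter turn.

```bash
python3 - <<'E'
from h import *
r=np.load("w_b2.npy",allow_pickle=True).item()
q=rect(cast(r,np.array([(157,142),(268,152),(248,287),(143,277)])/2+[200,100],.060));print(q)
xy,yw=POS["green"]
bot.reach(*P(xy,.15,yw,0))
grab(xy,.024,yw,-A)
turn_and_place(xy,.024,yw,-A,xy,.032,yw,A)
release(xy,.032,yw,A)
bot.reach(*P(xy,.16,yw,0))
pic("side","g1",(110,210,180,300),5)
E
```

```text
(array([ 0.51873877, -0.29429086]), np.float32(-0.102427624), array([49.8621521 , 65.06945038]))
at t=25.5 w=0.0852 F=[-0.4  0.2  0.5]
gripped t=25.9 w=0.0490 F=[-0.2  3.1  4.4]
turned t=28.6 w=0.0490 F=[ 0.5  0.6 -3. ]
down t=29.8 w=0.0490 F=[-0.2 -0.3 -2.6]
open t=30.2 w=0.0849 F=[ 0.1 -0.5 -0.9]
away t=31.0 w=0.0852 F=[-0.1  0.4 -0.2]
```

View pics/g1.png

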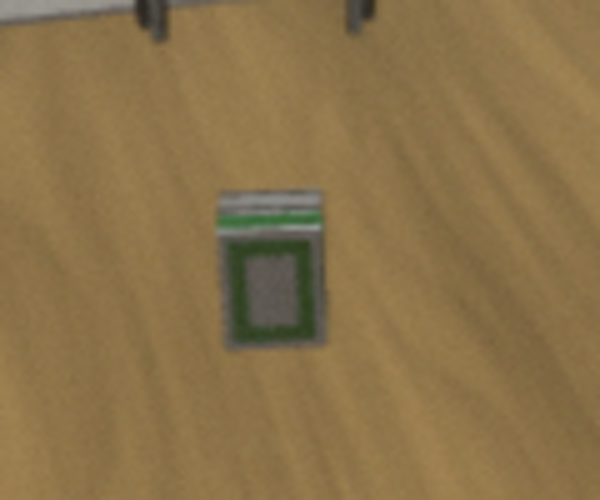

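Yellow sits within about 2 mm of the rectangle's centre. Green stands on its end, closed. Second turn and stack.

```bash
python3 - <<'E'
from h import *
xy,yw=POS["green"]; b,by=(.5187,-.2943),-.105
grab(xy,.032,yw,-A)
turn_and_place(xy,.032,yw,-A,b,.084,by,A)
release(b,.084,by,A)
bot.reach(*pose((.50,-.27,.30),0,0,0)); st("over")
r=vision.read_camera("wrist");f=r["frame"]
np.save("w_b3.npy",r,allow_pickle=True)
a=cv2.resize(f[100:280,200:400],None,fx=2,fy=2,interpolation=cv2.INTER_CUBIC)
s=vision.read_camera("side")["frame"][240:380,200:380];s=cv2.resize(s,(463,360))
cv2.imwrite("pics/b3.png",np.hstack([a,s[:,:400]])[...,::-1])
E
```

```text
at t=34.0 w=0.0851 F=[ 0.7 -0.2  0.1]
gripped t=34.5 w=0.0490 F=[-0.5  2.2  3.7]
turned t=37.0 w=0.0490 F=[ 0.4  0.5 -2.2]
down t=40.3 w=0.0490 F=[-0.7 -1.2  1. ]
open t=40.7 w=0.0850 F=[-0.3 -0.2 -0.4]
away t=41.5 w=0.0850 F=[-1.4  0.4  0. ]
over t=42.3 w=0.0850 F=[ 0.1 -1.  -0.3]
```

View pics/b3.png

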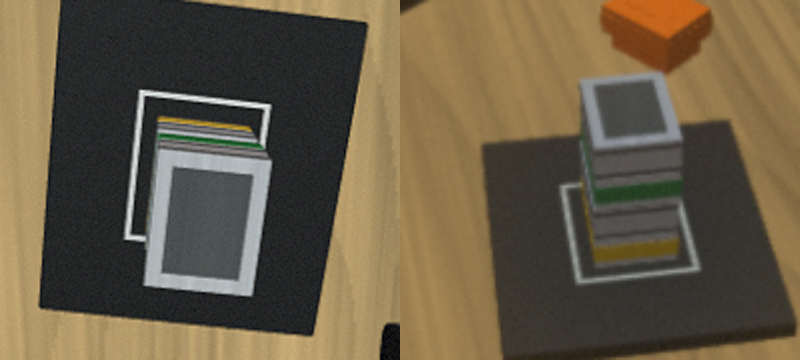

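The stack is straight: yellow at the bottom, green on top, both upside down and closed, with the gripper clear. One numeric check on the top face, then I hand in.

```bash
python3 - <<'E'
from h import *
r=np.load("w_b3.npy",allow_pickle=True).item()
print(rect(cast(r,np.array([(159,147),(271,157),(253,296),(144,286)])/2+[200,100],.108)))
hand_in(); st("done")
E
```

```text
(array([ 0.5195741 , -0.29524118]), np.float32(-0.09581388), array([50.46606064, 65.41667175]))
the job is handed in; nothing more can be done
the job is handed in; nothing more can be done
```

Both moulds now stand upside down on their closed lids, yellow on the board and green stacked on top. I handed the job in at about 42 s of the 72 s; no verdict is reported.

I turned each mould in two 90° steps about its width, gripping across the seam with the tool tilted ±45°. Between steps I stood it on its end and regrasped.

**Last checks:**

| Item | Centre, x and y (m) | Yaw (rad) |
|---|---|---|
| Rectangle on the board | 0.518, -0.293 | -0.11 |
| Yellow mould, measured before stacking | 0.5187, -0.2943 | -0.10 |
| Green mould | 0.5196, -0.2952 | -0.10 |

- **Placing:** yellow is about 2 mm from the rectangle's centre, and green about 1 mm from yellow.
- **Lids and release:** in the last pictures both lids are seated, the stack is upright and the gripper is clear of it.
- **Bystanders:** the arm was kept clear of the bowl, jar and spoon, but I did not measure their positions again before handing in.
- **Failures:** no check failed or disagreed.

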